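# Snap the cap onto the tea canister

## Robot

A 6-joint arm with a two-finger parallel gripper is mounted at the origin on the work surface. World frame = base frame: x ahead of the robot, y to its left, z up, the work surface at z = 0. Lengths are in m, angles in degrees, forces in N, time in s.
With the tool pointing down it reaches from about 0.425 to 0.95 m from the base axis. Payload 3.5 kg.
Tool frame: the origin (TCP) lies on the centre line of the jaws, within the pads' length; the fingertips stand r.tip_extent ahead of it and the grasp point (between the pads) lies 5 mm behind it (r.tip_extent is the distance from the TCP to the fingertips, in m); y points along the fingers, z is the direction in which the jaws open and shut, and the axes are right-handed (so a half turn about y gives the same grasp; the last joint's range is limited). The gripper opens to 85 mm and grips with 20 to 120 N. Pads are 22 mm wide; open, the fingers measure 114 mm over their backs; the gripper's body (76 mm by 85 mm) begins 54 mm behind the grasp point. The pads swing forward as they close: fully open they stand 13 mm farther back than shut.
Start: joints at [-80.615, 16.404, 90.338, -0, 73.258, -8.594], TCP at [0.208, -0.642, 0.245] pointing down, gripper open.
Joint ranges: [-158.93, 158.93], [-51.34, 127.21], [12.03, 142.37], [-87.48, 267.48], [13.55, 161.25], [-162.69, 162.69]. Speed limits (degrees/s): [159.86, 159.86, 180, 180, 180, 180].

## Interface

Orientations are given as a 3x3 rotation matrix whose columns are the frame's x, y, z axes.
In Python, from workcell import r gives the robot as it stands.
- The arm moves only by the tool drive_tool, never from a script. Its argument "deltas" is one flat list of numbers, 4 for each row, row after row: the shift along the tool's x, y, z in mm, then the turn about the tool's y in degrees. A call has 1 to 20 rows; each row is the pose to reach, as a shift and turn from the pose measured when the call began, along the tool's axes at that moment; what a row does not reach only later rows make up. A row lasts 1/8 s, in which the tool goes at most 62.5 mm and 10.7 degrees, less where a joint would pass 70% of its speed; a pose out of reach is approached as far as the arm can. A call with a gripper value outside its range is refused whole. "gripper" is the gripper's target within -1 to 1 (fully open at 1, half-way at 0, shut at -1), set as the call begins (left out, the last holds). The fingers move at their own pace and stop on an object; the grip force is fixed at half the most. Time passes only in rows, so rows that repeat a pose let the fingers close. It gives the time, the measured TCP pose, the force and the opening at its end, in the units of the state.
- r.observe(): the state, without advancing time (a new reading comes with each control period).
- r.grab_frame(name): name is "scene" or "top" or "wrist"; returns the picture (384x512x3 uint8, red, green, blue); there is no depth.
- r.calibration(name): a dict with "fx", "fy", "cx", "cy" (pixels), "rvec" (rotation vector, rad) and "tvec" (3), from world to camera coordinates, as OpenCV has them; the wrist camera has in their place "hand_eye" (4x4, takes a point from camera to tool coordinates, whose origin is the TCP and whose axes are the tool frame's). Camera axes: x right, y down, z forward; pixel columns grow to the right and rows downward; lengths in m; the calibration is good to about 2 mm. A picture is of the moment at which its call begins: read the wrist's pose just before it. calibration takes no time and is no camera call.
- r.finish_job(): hands the job in, once; it reports no verdict.
The state is a dict: "time": time; "joint_pos": joint angles; "dq": joint speeds; "effort": joint torques, N m; "eef_pos": TCP position; "orientation": TCP orientation; "wrist_force": force on the tool from outside, world axes, zero at the start; "wrist_torque": the same for the moment, N m; "gripper_width": finger opening in m.
Only numpy, scipy, OpenCV 4.12 (cv2) and the standard library are available. Lean on these libraries where they do the work, as an engineer would, in place of code of your own. Each camera call takes 0.05 s, during which the arm holds its last target. There are 200 camera calls.

## Task

Close the tea canister: pull the tea chest's drawer well open by its handle, lift out the steel cap with the wooden knob, and press it straight down onto the canister's steel stud until it clicks, then keep pressing so that the sprung ring under it is pushed well down. The program finishes while still holding the cap and pressing it down: do not let go and do not ease off. Leave the gaiwan, pitcher, cups and tong on the marble undisturbed.

Things in the scene. Friction and masses are not known exactly. Their poses are not given: they have to be found in the camera images.
- tea_chest_top (a point): centre of the top face of the dark wooden tea chest, 220 deep (its x) x 270 wide (its y) x 95 high mm, fixed on the marble. Its -x axis is the way the drawer pulls out; the drawer front is on its -x side.
- tea_chest_drawer0_handle (a point): middle of the drawer's brass bar handle: a level round bar 11 mm thick and about 120 mm long along the chest's y, standing 35 mm (bar centre) out from the drawer front, 57 mm above the table and 38 mm below the chest's top. Axes as the chest. Moves with the drawer. It can be pinched from above.
- tea_chest_drawer0 (a joint): how far the drawer is open, m: 0 shut (starts 0 to 0.015), stop at 0.15; slides along the chest's -x with about 1 N friction. About 0.12 clears the cap for a grasp from above. Inside it is 228 mm wide and 175 mm long; its floor is 22 mm and its walls' top edge 73 mm above the table.
- cap_mid (a point): centre of the loose steel snap cap, half-way up its 48 mm height, z axis up, about 90 g. It has a round skirt 52 mm across and 26 mm tall with a flat top disc; on the disc stands a round dark wooden knob 22 mm across and 22 mm tall, for gripping; fingertips may bear on the disc beside it. Starts upright in the drawer, left or right of the plain steel ring.
- strainer_rest: a bystander in the drawer: plain steel ring 44 mm across, 18 mm tall, no knob; origin at the centre of its underside. It may slide about in the drawer.
- stud_top (a point): centre of the top of the steel stud on the canister; z up, 85.5 mm above the table. The stud is 28 mm in diameter, tapering to 20 mm over its last 6 mm. Four sprung steel balls bulge 5 mm out of its sides, centred 9 mm below the top.
- seat_ring (a joint): how far the sprung steel ring round the foot of the stud (50 mm across) is pushed down, m: 0 free, 0.004 hard stop; takes 2 N to start and 10 N to push fully down, a few N more if the cap rubs on the stud. With the cap snapped on but not pressed it sits near 0.0005 to 0.001; keep it well down, half-way or more, at the end.
- gaiwan: white porcelain lidded bowl on a saucer, 100 mm across, 87 mm tall; bystander; origin under its centre
- pitcher: ribbed glass pitcher, 76 mm across, 105 mm tall, handle on its +y side; bystander; origin under its centre
- cup_a: celadon cup, 64 mm across, 42 mm tall; bystander; origin under its centre
- cup_b: another celadon cup, same size; bystander
- cup_c: third celadon cup, same size; bystander
- tong: steel tea tong lying flat, about 160 mm long, 35 mm wide, 7 mm tall; bystander; origin under its centre
- cap_under (a point): centre of the cap's underside, 24 mm below cap_mid, z up. The skirt is hollow, open underneath and 23 mm deep inside; an inner lip 3 mm high at its bottom edge leaves a round hole 32 mm wide, which goes over the stud.
- canister: white porcelain tea canister, 72 mm across (foot 88 mm), top 60 mm above the table, fixed; origin under its centre. Snapping: the cap's underside meets the balls 2 to 3 mm below the stud top, pressing peaks at 10 to 16 N, the force drops 8 to 12 mm below it and the cap is pulled down; it meets the sprung ring 17.5 mm below, which gives 4 mm more to a hard stop. Let go, it springs up about 3 mm.

How it is judged (in metres and radians):
On the way, in this order (a step that is already met when the one before it is completed fails the run):
1. the drawer is pulled open at least 60 mm (value of joint tea_chest_drawer0 above 0.06 m), for 0.1 s.
2. the cap is lifted clear of the drawer in the fingers (height (world z) of cap_mid above 0.1 m and angle between cap_mid's own z axis and vertical below 0.5 rad), for 0.1 s.
3. the cap is pressed past the click, square on the stud (z of cap_mid in the frame of stud_top below 0.0085 m and horizontal distance between cap_mid and stud_top below 0.005 m and angle between cap_mid's own z axis and vertical below 0.12 rad), for 0.1 s.
At the end, for the whole second after the job is handed in: The cap is snapped on: its centre within 5 mm of the stud's axis and at most 6.5 mm above the stud's top, upright within 0.12 rad; the fingers touch the cap with over 1 N, and the sprung ring is kept pushed down by more than 1.8 mm through the last second, which it is only while the robot presses (z of cap_mid in the frame of stud_top below 0.0065 m and horizontal distance between cap_mid and stud_top below 0.005 m and angle between cap_mid's own z axis and vertical below 0.12 rad and value of joint seat_ring above 0.0018 m and contact force between the fingers and cap above 1 N); the arm keeps its last pose, push and grip.
It fails at once if a tea thing on the marble is moved more than 40 mm (distance of any of gaiwan, pitcher, cup_a, cup_b, cup_c, tong from where it was at the start of the episode above 0.04 m).
It fails at once if the gaiwan, pitcher or a cup is tipped over (angle between any of gaiwan, pitcher, cup_a, cup_b, cup_c's own z axis and vertical above 0.5 rad).
It also fails if it takes over 72 s, if anything falls off the work surface, if the arm or the gripper's body presses on something with over 40 N, if the wrist force passes 120 N, or if a joint passes its speed limit or range.

## Working session

There is one attempt and no reset: what is moved stays moved. The work goes in short steps, Python scripts to look and compute and a tool call to move; the robot and the scene stay as the last step left them, time stands still between calls to the robot, and variables do not carry over. Pictures are saved under pics/ and viewed, about 8 in all and at most 12, crops included, and the job is handed in when it is done.

Besides the shell and the picture viewer there is one more tool, called after ">>>" by a JSON object that holds its "api" and its "payload". drive_tool: Moves the arm, as the interface text tells. Its arguments: {"type":"object","properties":{"deltas":{"type":"array"},"gripper":{"type":"number"}},"required":["deltas"]}

```bash
mkdir -p pics
cat > h.py <<'E'
import numpy as np, cv2
from workcell import r
def cam(n,st=None):
    c=r.calibration(n); K=np.array([[c['fx'],0,c['cx']],[0,c['fy'],c['cy']],[0,0,1.]])
    if n=='wrist':
        st=st or r.observe(); T=np.eye(4);T[:3,:3]=np.array(st['orientation']);T[:3,3]=st['eef_pos'];T=T@np.array(c['hand_eye']);return K,T[:3,:3],T[:3,3]
    R=cv2.Rodrigues(np.array(c['rvec'],float))[0]; return K,R.T,-R.T@np.array(c['tvec'],float).ravel()
def onz(C,u,v,z):
    K,R,o=C; d=R@np.linalg.solve(K,[u,v,1.]); return o+d*(z-o[2])/d[2]
def proj(C,p):
    K,R,o=C; q=K@(R.T@(np.array(p)-o)); return q[:2]/q[2]
def snap(n,f):
    C=cam(n); im=cv2.cvtColor(r.grab_frame(n),cv2.COLOR_RGB2BGR); cv2.imwrite('pics/'+f,im); return C,im
E
python3 - <<'E'
from h import *
for n in('top','scene'):
    C,im=snap(n,n+'0.png');print(n,C[2].round(3),C[0][0,0],C[1][:,2].round(2),C[1][:,0].round(2))
s=r.observe();print(np.array(s['orientation']).round(3),r.tip_extent,s['gripper_width'])
print(r.calibration('wrist'))
E
```

```text
top [0.478 0.036 1.515] 438.2524734111559 [ 0.06  0.   -1.  ] [ 0.03 -1.   -0.  ]
scene [1.317 0.599 0.779] 435.7839674087781 [-0.66 -0.49 -0.57] [-0.58  0.81 -0.01]
[[-0.951 -0.     0.309]
 [-0.309  0.002 -0.951]
 [-0.    -1.    -0.002]] 0.014 0.08537564806083532
{'fx': 317.73743888159413, 'fy': 317.73743888159413, 'cx': 257.33026167483877, 'cy': 189.06153064591584, 'hand_eye': array([[ 7.44176369e-04,  9.47121307e-01,  3.20874862e-01,
        -8.21892746e-02],
       [ 9.68434694e-05, -3.20875017e-01,  9.47121541e-01,
        -1.29517553e-01],
       [ 9.99999718e-01, -6.73750835e-04, -3.30510119e-04,
        -7.86859211e-04],
       [ 0.00000000e+00,  0.00000000e+00,  0.00000000e+00,
         1.00000000e+00]])}
```

View pics/top0.png

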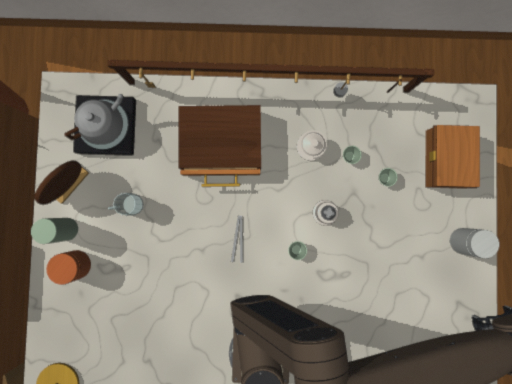

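View pics/scene0.png

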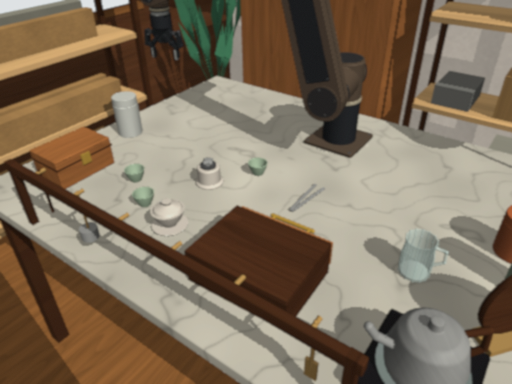

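The top view shows the chest at (220,140), its brass handle at about (220,183), the canister and stud at (327,212), and the tong at (239,238). The scene view shows the same layout, with the stud at (208,163).

Run:
```python
from h import *
im=cv2.imread('pics/top0.png');C=cam('top')
hsv=cv2.cvtColor(im,cv2.COLOR_BGR2HSV)
# chest corners
m=((im.max(2)<110)&(hsv[...,1]>90)).astype(np.uint8);m[:98]=0;m[200:]=0;m[:,:170]=0;m[:,275:]=0
c=max(cv2.findContours(m,0,2)[0],key=cv2.contourArea);R=cv2.minAreaRect(c);print(R)
for p in cv2.boxPoints(R):print(onz(C,*p,.095).round(4))
m=cv2.inRange(hsv,(14,90,90),(32,255,255));m[:172]=0;m[192:]=0;m[:,:195]=0;m[:,250:]=0
y,x=np.nonzero(m);print(len(x),x.min(),x.max(),[ (v,(y==v).sum()) for v in np.unique(y)])
n,l,s,cc=cv2.connectedComponentsWithStats(m)
cv2.imwrite('pics/t1.png',np.hstack([cv2.resize(im[90:200,170:280],(396,396),interpolation=0),cv2.resize(im[190:235,305:350],(396,396),interpolation=0)]))
for u,v in((221,184),(221,183)):print(onz(C,u,v,.057))
```

```text
((219.49996948242188, 137.0), (63.99999237060547, 80.99998474121094), 90.0)
[0.8183 0.2935 0.095 ]
[0.8262 0.0279 0.095 ]
[0.6155 0.0217 0.095 ]
[0.6077 0.2851 0.095 ]
231 195 249 [(np.int64(172), np.int64(33)), (np.int64(173), np.int64(35)), (np.int64(174), np.int64(18)), (np.int64(175), np.int64(6)), (np.int64(176), np.int64(5)), (np.int64(177), np.int64(5)), (np.int64(178), np.int64(5)), (np.int64(179), np.int64(5)), (np.int64(180), np.int64(5)), (np.int64(181), np.int64(5)), (np.int64(182), np.int64(5)), (np.int64(183), np.int64(14)), (np.int64(184), np.int64(38)), (np.int64(185), np.int64(38)), (np.int64(186), np.int64(14))]
[0.56514882 0.14983256 0.057     ]
[0.56848726 0.14994676 0.057     ]
```

View pics/t1.png

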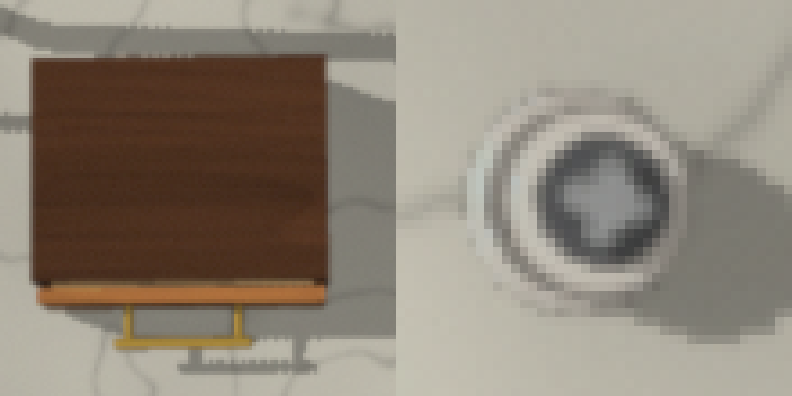

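```bash
cat >> h.py <<'E'
def rel(p,ang=None):
    "tool-frame shift (mm) and turn (deg) about tool y to TCP p with tool z at world angle ang"
    s=r.observe();R=np.array(s['orientation']);d=R.T@(np.array(p)-s['eef_pos'])*1000
    a=np.degrees(np.arctan2(R[1,2],R[0,2])); t=0 if ang is None else -((ang-a+180)%360-180)
    return d.round(1),round(t,1)
E
python3 - <<'E'
from h import *
im=cv2.imread('pics/top0.png');C=cam('top')
hsv=cv2.cvtColor(im,cv2.COLOR_BGR2HSV)
m=cv2.inRange(hsv,(14,90,90),(32,255,255));m[:183]=0;m[188:]=0;m[:,:195]=0;m[:,250:]=0
sat=hsv[...,1].astype(float)
P=[]
for u in range(203,240):
    w=np.clip(sat[180:191,u]-60,0,None); P.append((u,(w*np.arange(180,191)).sum()/w.sum()))
P=np.array([p for p in P if not(203<p[0]<208 or 234<p[0]<239)])
k=np.polyfit(*P.T,1);x=np.nonzero(m.any(0))[0];print(k,x.min(),x.max())
um=(x.min()+x.max())/2;h=onz(C,um,np.polyval(k,um),.057)
a=onz(C,x.min()-.5,np.polyval(k,x.min()-.5),.057);b=onz(C,x.max()+.5,np.polyval(k,x.max()+.5),.057)
print('handle',h,np.linalg.norm(a-b),'yaw',np.degrees(np.arctan2(*(a-b)[:2]*[-1,1])))
# chest front/left edges: gradient
g=cv2.cvtColor(im,6).astype(float)
for sl,rows in((range(185,255),(98,115)),):
    Q=[(u,rows[0]+np.argmax(np.abs(np.diff(g[rows[0]:rows[1],u])))) for u in sl];print('back slope',np.polyfit(*np.array(Q).T,1))
print('stud',onz(C,328.5,212.6,.0855))
for p in((.5,-.35,.245),(.56,.15,.245)):print(rel(p,2))
E
```

```text
[-1.17532731e-02  1.87111604e+02] 202 239
handle [0.56336333 0.15143928 0.057     ] 0.12668209971321848 yaw 2.3872310819623332
back slope [-3.03910419e-02  1.11056548e+02]
stud [ 0.48068019 -0.2053988   0.0855    ]
(array([-367.4,   -0.4, -187.2]), np.float64(-74.0))
(array([-578.8,    0.7, -644.2]), np.float64(-74.0))
```

>>> {"api": "drive_tool", "payload": {"deltas": [-45, 0, -23, -5, -95, 0, -48, -13, -147, 0, -75, -22, -200, 0, -102, -31, -252, 0, -128, -40, -305, 0, -155, -49, -362, 0, -190, -58, -390, 0, -240, -66, -415, 0, -295, -74, -442, 0, -350, -74, -468, 0, -406, -74, -495, 0, -463, -74, -521, 0, -519, -74, -550, 0, -580, -74, -570, 0, -625, -74, -579, 1, -644, -74, -579, 1, -644, -74, -579, 1, -644, -74], "gripper": -0.45}}

```text
time: 2.35
eef_pos: [0.5602, 0.1485, 0.2443]
orientation: [[0.033, -0.001, 0.999], [-0.999, 0.001, 0.033], [-0.001, -1.0, -0.001]]
wrist_force: [0.4, 0.6, 0.4]
gripper_width: 0.0231
```

Run:
```python
from h import *
C,im=snap('wrist','w1.png');s=r.observe()
print(s['eef_pos'],s['gripper_width'],s['time'],s['wrist_force'],s['joint_pos'])
print(np.array(s['orientation']).round(3),rel((.5634,.1514,.2),2.5))
print('exp handle px',proj(C,(.5634,.1514,.057)))
```

```text
[0.5602763  0.14821502 0.24441668] 0.023569040059841753 2.4 [ 0.06068419 -0.47011059  0.17834701] [4.75322321e+00 4.50436392e+00 1.04104954e+02 9.72026972e-02
 7.14281678e+01 2.85127313e+00]
[[ 0.033 -0.001  0.999]
 [-0.999  0.002  0.033]
 [-0.002 -1.    -0.001]] (array([-3. , 44.4,  3.3]), np.float64(-0.6))
exp handle px [261.3835563  164.45771449]
```

View pics/w1.png

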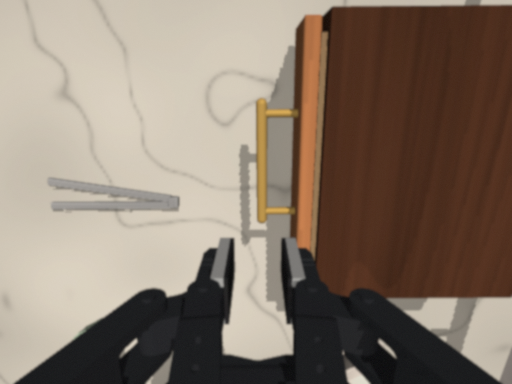

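The wrist view shows the handle at (262,160), against a prediction of (261,164). The tong is clear, so I'll descend.

>>> {"api": "drive_tool", "payload": {"deltas": [-1, 30, 3, -0.6, -3, 80, 3.5, -0.6, -3, 130, 3.5, -0.6, -3, 165, 3.5, -0.6, -3, 183, 3.5, -0.6, -3, 190, 3.5, -0.6, -3, 190, 3.5, -0.6]}}

```text
time: 3.28
eef_pos: [0.5644, 0.1513, 0.0554]
orientation: [[0.043, 0.001, 0.999], [-0.999, 0.002, 0.043], [-0.002, -1.0, 0.001]]
wrist_force: [-1.0, -0.2, 0.6]
gripper_width: 0.0234
```

>>> {"api": "drive_tool", "payload": {"deltas": [0, 0, 0, 0, 0, 0, 0, 0, 0, 0, 0, 0, 0, 0, 0, 0], "gripper": -1}}

```text
time: 3.78
eef_pos: [0.5653, 0.1514, 0.0568]
orientation: [[0.043, 0.003, 0.999], [-0.999, 0.002, 0.043], [-0.002, -1.0, 0.003]]
wrist_force: [-1.3, -0.5, 5.2]
gripper_width: 0.0086
```

>>> {"api": "drive_tool", "payload": {"deltas": [0, 0, -8, 0, 0, 0, -22, 0, 0, 0, -38, 0, 0, 0, -54, 0, 0, 0, -70, 0, 0, 0, -86, 0, 0, 0, -102, 0, 0, 0, -116, 0, 0, 0, -127, 0, 0, 0, -134, 0, 0, 0, -134, 0, 0, 0, -134, 0]}}

```text
time: 5.28
eef_pos: [0.431, 0.1459, 0.0567]
orientation: [[0.043, 0.002, 0.999], [-0.999, 0.002, 0.043], [-0.002, -1.0, 0.002]]
wrist_force: [-1.6, 3.0, 6.9]
gripper_width: 0.0087
```

Run:
```python
from h import *
C,im=snap('top','t2.png');s=r.observe();print(s['gripper_width'],s['wrist_force'],s['eef_pos'])
cv2.imwrite('pics/t2c.png',cv2.resize(im[90:240,150:350],(800,600),interpolation=0))
```

```text
0.00891055144870145 [-1.51872914  2.91765305  6.48845589] [0.43102944 0.14591012 0.05672668]
```

View pics/t2c.png

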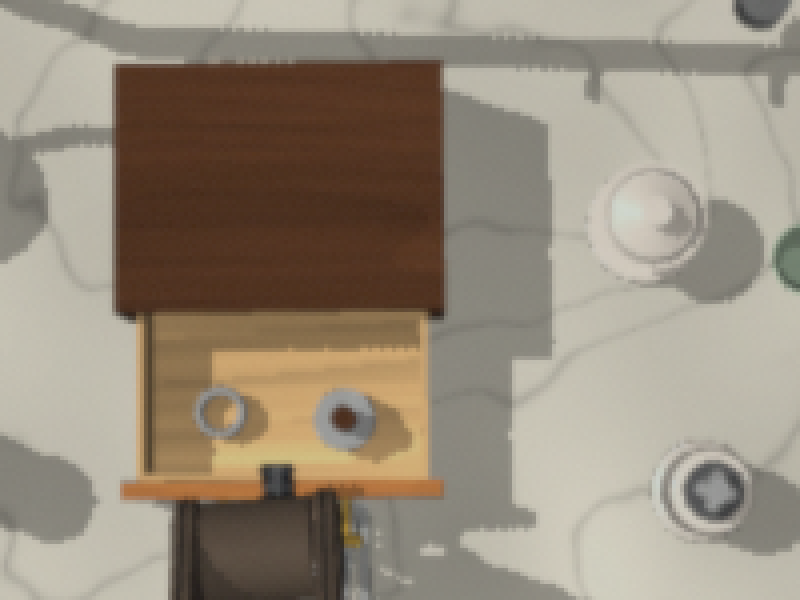

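The drawer is open about 0.13. The knob is at crop (344,418), full-frame (236,194.5), and the plain ring is at crop (220,412). Next I'll release the handle and lift.

>>> {"api": "drive_tool", "payload": {"deltas": [0, 0, 0, 0, 0, 0, 0, 0, 0, -2, 0, 0, 0, -30, 0, 0, 0, -80, 0, 0, 0, -120, 10, 0, 0, -130, 30, 0, 30, -130, 40, 0, 30, -130, 40, 0, 30, -130, 40, 0], "gripper": -0.45}}

```text
time: 6.58
eef_pos: [0.4714, 0.1175, 0.1862]
orientation: [[0.042, 0.001, 0.999], [-0.999, 0.002, 0.042], [-0.002, -1.0, 0.001]]
wrist_force: [0.3, 0.4, -0.4]
gripper_width: 0.0234
```

Run:
```python
from h import *
im=cv2.imread('pics/t2.png');C=cam('top');print(onz(C,236,194.5,.07),onz(C,205,193,.04))
C,im=snap('wrist','w2.png');s=r.observe();print(s['gripper_width'],s['wrist_force'],s['eef_pos'],s['time'])
print(proj(C,onz(cam('top'),236,194.5,.07)))
```

```text
[0.53116397 0.09816416 0.07      ] [0.53419434 0.20399569 0.04      ]
0.02348206677355335 [ 1.57300975 -0.03752895 -0.20627931] [0.47132475 0.11770919 0.18617827] 6.625
[328.26593286 213.98214877]
```

View pics/w2.png

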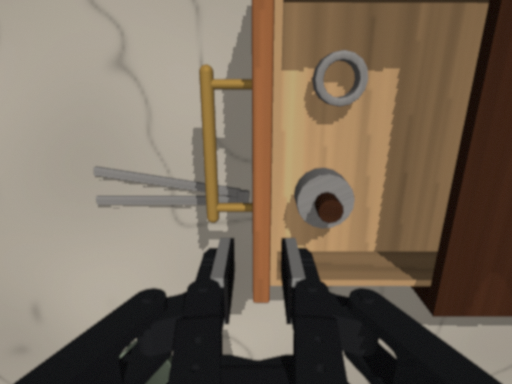

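The wrist view shows the knob top at about (330,207), the disc centre at (324,198) and the ring at (342,78). I'll segment the knob in both views and triangulate it.

```bash
cat >> h.py <<'E'
def blob(im,mask,box):
    x0,y0,x1,y1=box;m=np.zeros(im.shape[:2],np.uint8);m[y0:y1,x0:x1]=mask[y0:y1,x0:x1]
    c=max(cv2.findContours(m,0,2)[0],key=cv2.contourArea);return c
def tri(A,pa,B,pb):
    M=[];b=[]
    for (K,R,o),p in((A,pa),(B,pb)):
        d=R@np.linalg.solve(K,[*p,1.]);d/=np.linalg.norm(d);P=np.eye(3)-np.outer(d,d);M.append(P);b.append(P@o)
    return np.linalg.lstsq(np.vstack(M),np.hstack(b),rcond=None)[0]
E
python3 - <<'E'
from h import *
def knob(im,box):
    hsv=cv2.cvtColor(im,cv2.COLOR_BGR2HSV);m=((hsv[...,1]>90)&(im.max(2)<125)).astype(np.uint8);return blob(im,m,box)
w=cv2.imread('pics/w2.png');t=cv2.imread('pics/t2.png');Cw=cam('wrist');Ct=cam('top')
c=knob(w,(300,170,360,235));print('w',cv2.boundingRect(c),cv2.minEnclosingCircle(c),cv2.contourArea(c))
hsv=cv2.cvtColor(w,cv2.COLOR_BGR2HSV);g=((hsv[...,1]<40)&(w.max(2)>90)).astype(np.uint8)
d=blob(w,g,(285,160,365,240));e=cv2.fitEllipse(cv2.convexHull(d));print('disc hull',e)
# knob bright top vs side
print(w[196:222:2,318:344:3].max(2))
c2=knob(t,(228,186,245,203));M=cv2.moments(c2);pt=(M['m10']/M['m00'],M['m01']/M['m00']);print('t',pt,cv2.boundingRect(c2))
pw=cv2.minEnclosingCircle(c)[0]
print(onz(Cw,*pw,.068),onz(Ct,*pt,.07),tri(Cw,pw,Ct,pt),'disc',onz(Cw,*e[0],.044))
cv2.imwrite('pics/k.png',cv2.resize(w[160:240,280:380],(800,640)[:2],interpolation=0))
E
```

```text
w (316, 193, 27, 29) ((328.5384521484375, 207.07691955566406), 14.620553016662598) 534.5
disc hull ((324.83978271484375, 198.7432403564453), (55.07392883300781, 57.84132385253906), 19.778514862060547)
[[ 55  35  36  38  40  43  99 128 128]
 [ 31  34  34  38  42  41  61 120 129]
 [ 30  36  39  50  54  54  49  98 127]
 [ 26  36  51  60  61  60  59  71 125]
 [ 28  43  59  61  61  61  60  61 107]
 [ 25  53  57  58  58  60  58  60  81]
 [ 31  57  55  58  58  56  56  56  73]
 [ 39  57  58  58  58  59  56  57  69]
 [ 45  56  58  56  56  57  57  57  71]
 [ 53  57  57  56  57  57  56  56  90]
 [ 70  60  60  59  57  58  57  58 110]
 [ 86  64  62  62  61  61  60  74 123]
 [ 88  77  64  63  63  62  72 110 132]]
t (235.85333333333332, 194.14666666666665) (234, 192, 5, 5)
[0.53111176 0.10385673 0.068     ] [0.5323153  0.09868549 0.07      ] [0.53330883 0.0994932  0.05749523] disc [0.53304164 0.10248459 0.044     ]
```

Run:
```python
from h import *
print(rel((.5325,.1015,.063),2.5),rel((.5325,.1015,.12)))
```

```text
(array([ 19.1, 123.2,  60.3]), np.float64(-0.1)) (array([19. , 66.2, 60.4]), 0)
```

>>> {"api": "drive_tool", "payload": {"deltas": [10, 0, 30, 0, 19, 0, 60, 0, 19, 30, 60.5, 0, 19, 65, 60.5, 0, 19, 95, 60.5, 0, 19, 112, 60.5, 0, 19, 121, 60.5, 0, 19, 123, 60.5, 0, 19, 123, 60.5, 0], "gripper": 0}}

```text
time: 7.75
eef_pos: [0.5334, 0.1017, 0.0642]
orientation: [[0.043, 0.003, 0.999], [-0.999, 0.002, 0.043], [-0.002, -1.0, 0.003]]
wrist_force: [1.3, 0.1, 0.6]
gripper_width: 0.0428
```

>>> {"api": "drive_tool", "payload": {"deltas": [0, 0, 0, 0, 0, 0, 0, 0, 0, 0, 0, 0, 0, 0, 0, 0], "gripper": -1}}

```text
time: 8.25
eef_pos: [0.5345, 0.1017, 0.0655]
orientation: [[0.043, 0.005, 0.999], [-0.999, 0.002, 0.043], [-0.002, -1.0, 0.005]]
wrist_force: [-0.1, -0.7, 5.8]
gripper_width: 0.0198
```

>>> {"api": "drive_tool", "payload": {"deltas": [0, -10, 0, 0, 0, -40, 0, 0, 0, -85, 0, 0, 0, -130, 0, 0, 0, -150, 0, 0, 0, -150, 0, 0]}}

```text
time: 9.0
eef_pos: [0.5346, 0.1013, 0.2176]
orientation: [[0.043, 0.009, 0.999], [-0.999, 0.002, 0.043], [-0.002, -1.0, 0.009]]
wrist_force: [-0.5, 0.3, -2.1]
gripper_width: 0.0198
```

Run:
```python
from h import *
s=r.observe();print(s['gripper_width'],s['wrist_force'])
print(rel((.481,-.28,.215),2.5))
```

```text
0.01983245943334554 [-0.47957097  0.2997404  -2.13500198]
(array([378.7,   1.2, -69.9]), np.float64(-0.0))
```

>>> {"api": "drive_tool", "payload": {"deltas": [25, 0, -5, 0, 75, 0, -14, 0, 125, 0, -23, 0, 175, 0, -32, 0, 225, 0, -42, 0, 275, 1, -51, 0, 325, 1, -60, 0, 360, 1, -67, 0, 375, 1, -70, 0, 379, 1, -70, 0, 379, 1, -70, 0, 379, 1, -70, 0]}}

```text
time: 10.5
eef_pos: [0.4811, -0.2791, 0.215]
orientation: [[0.044, 0.009, 0.999], [-0.999, 0.003, 0.044], [-0.003, -1.0, 0.009]]
wrist_force: [-0.5, 0.6, -0.2]
gripper_width: 0.0198
```

Run:
```python
from h import *
s=r.observe();print(s['eef_pos'],s['wrist_force'])
C,im=snap('wrist','w3.png');print(proj(C,(.4807,-.2054,.0855)))
cv2.imwrite('pics/w3b.png',cv2.resize(im[60:310,90:430],(800,588),interpolation=cv2.INTER_CUBIC))
```

```text
[ 0.48114618 -0.27909716  0.21502744] [-0.48395233  0.64808732 -0.2433223 ]
[260.30746445  94.87938181]
```

View pics/w3b.png

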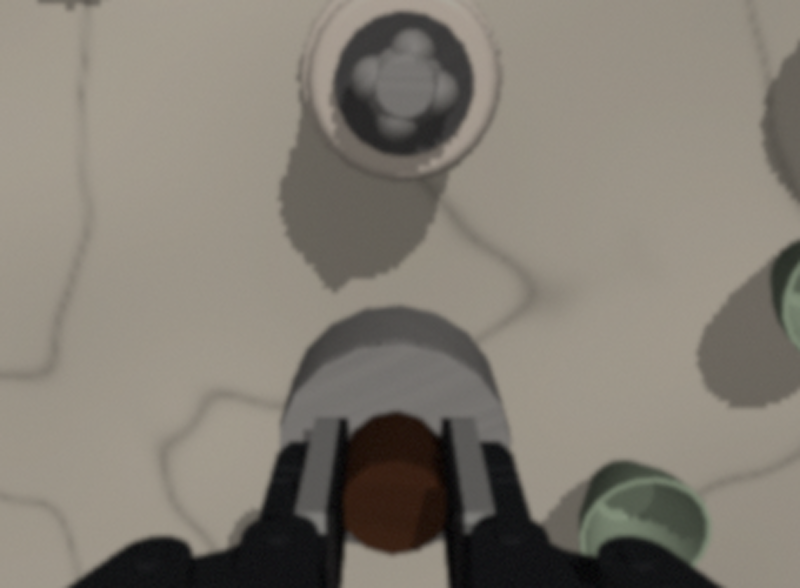

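The stud top is at crop (404,84), px (261.7,95.7), about 1 mm from the prediction. The held cap's disc is centred at crop u≈395, its front edge at crop row 343, and its knob top at about (395,503).

Run:
```python
from h import *
C=cam('wrist');s=r.observe();e=np.array(s['eef_pos']);zt=e[2]-.0175
f=lambda u,v:(90+(u+.5)/2.353-.5,60+(v+.5)/2.353-.5)
st=onz(C,*f(404,84),.0855);print('stud wrist',st,'width chk',np.linalg.norm(onz(C,*f(376,84),.0855)-onz(C,*f(432,84),.0855)))
edge=onz(C,*f(395.5,343),zt);print('disc edge',edge,'->centre',edge-[0,.026,0],'width',np.linalg.norm(onz(C,*f(284,440),zt)-onz(C,*f(508,440),zt)))
low=onz(C,*f(394,306),zt-.026);print('skirt bottom edge -> centre',low-[0,.026,0])
kt=onz(C,*f(395,505),zt+.022);print('knob',kt,'tcp',e)
# same via top camera
C2,t=snap('top','t3.png');hsv=cv2.cvtColor(t,cv2.COLOR_BGR2HSV)
# ball/stud from the start picture with mask of dark ring and stud
t0=cv2.imread('pics/top0.png');g=cv2.cvtColor(t0,6);m=((g<130)).astype(np.uint8);c=blob(t0,m,(317,203,338,222));print('dark ring',cv2.minEnclosingCircle(c),onz(cam('top'),*cv2.minEnclosingCircle(c)[0],.062))
```

```text
stud wrist [ 0.4816926  -0.20591373  0.0855    ] width chk 0.018657095684298478
disc edge [ 0.47968535 -0.25429343  0.19769312] ->centre [ 0.47968535 -0.28029343  0.19769312] width 0.04958279418473402
skirt bottom edge -> centre [ 0.47964564 -0.28086133  0.17169312]
knob [ 0.48043832 -0.27938654  0.21969312] tcp [ 0.48121738 -0.27921053  0.21519312]
dark ring ((329.5, 214.5), 9.924817085266113) [ 0.47454854 -0.21280779  0.062     ]
```

Run:
```python
from h import *
e=np.array(r.observe()['eef_pos']);print(rel((e[0]+.001,e[1]+.074,.137),2.5))
```

```text
(array([-73.7,  78.4,   3.6]), np.float64(0.0))
```

>>> {"api": "drive_tool", "payload": {"deltas": [-15, 0, 1, 0, -40, 0, 2, 0, -65, 5, 3, 0, -73.5, 25, 3.6, 0, -73.7, 50, 3.6, 0, -73.7, 70, 3.6, 0, -73.7, 78, 3.6, 0, -73.7, 78, 3.6, 0, -73.7, 78, 3.6, 0]}}

```text
time: 11.72
eef_pos: [0.4828, -0.2054, 0.1386]
orientation: [[0.044, 0.011, 0.999], [-0.999, 0.001, 0.044], [-0.001, -1.0, 0.011]]
wrist_force: [0.4, 0.0, -0.4]
gripper_width: 0.0201
```

Run:
```python
from h import *
s=r.observe();e=np.array(s['eef_pos']);print(e,s['wrist_force'],s['gripper_width'])
C,im=snap('scene','s2.png');u,v=proj(C,(.4812,-.2055,.0855)).round().astype(int);print(u,v)
W,w=snap('wrist','w4.png')
a=cv2.resize(im[v-40:v+40,u-40:u+40],(400,400),interpolation=cv2.INTER_CUBIC)
b=cv2.resize(w[140:300,180:340],(400,400),interpolation=cv2.INTER_CUBIC)
cv2.imwrite('pics/sw.png',np.hstack([a,b]))
```

```text
[ 0.48284963 -0.20543682  0.13856955] [ 0.42072119  0.00093191 -0.40247453] 0.020107022874064805
208 159
```

View pics/sw.png

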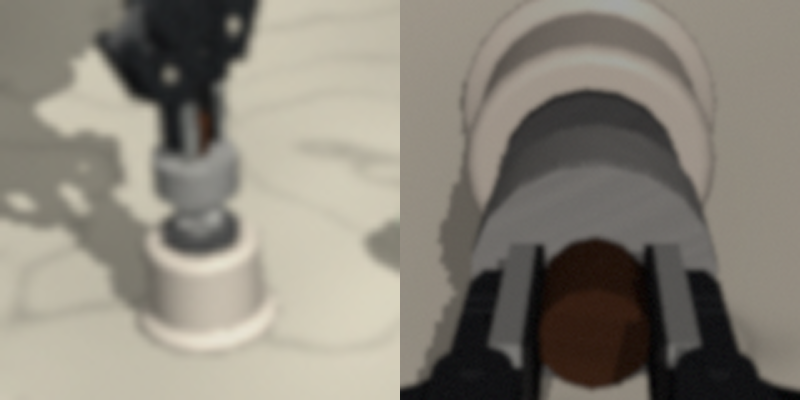

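In the scene crop the cap is about 1 mm to the left over the stud. The wrist view agrees that it sits about 1 mm too far in +x. I'll correct by −1 mm in x and start down.

>>> {"api": "drive_tool", "payload": {"deltas": [-0.3, 2, -1, 0, -0.3, 4, -1, 0, -0.3, 6, -1, 0, -0.3, 8, -1, 0, -0.3, 10, -1, 0, -0.3, 11, -1, 0, -0.3, 11, -1, 0]}}

```text
time: 12.7
eef_pos: [0.4819, -0.2054, 0.1274]
orientation: [[0.044, 0.011, 0.999], [-0.999, 0.002, 0.044], [-0.001, -1.0, 0.011]]
wrist_force: [0.4, -0.2, -1.7]
gripper_width: 0.0193
```

>>> {"api": "drive_tool", "payload": {"deltas": [0, 1, 0, 0, 0, 2, 0, 0, 0, 3, 0, 0, 0, 4, 0, 0, 0, 5, 0, 0, 0, 6, 0, 0]}}

```text
time: 13.45
eef_pos: [0.4831, -0.2064, 0.1243]
orientation: [[0.045, 0.013, 0.999], [-0.999, -0.001, 0.045], [0.001, -1.0, 0.013]]
wrist_force: [-1.8, 1.9, 11.7]
gripper_width: 0.0197
```

>>> {"api": "drive_tool", "payload": {"deltas": [0, 4, 0, 0, 0, 5, 0, 0, 0, 6, 0, 0, 0, 7, 0, 0, 0, 8, 0, 0, 0, 8, 0, 0]}}

```text
time: 14.2
eef_pos: [0.4823, -0.2058, 0.1142]
orientation: [[0.044, 0.011, 0.999], [-0.999, 0.001, 0.044], [-0.0, -1.0, 0.011]]
wrist_force: [1.3, -0.6, -9.9]
gripper_width: 0.0196
```

It clicked: the force reversed and the cap is now pulling the tool down. I'll press on to the ring.

>>> {"api": "drive_tool", "payload": {"deltas": [0, 2, 0, 0, 0, 4, 0, 0, 0, 5, 0, 0, 0, 6, 0, 0, 0, 6, 0, 0]}}

```text
time: 14.82
eef_pos: [0.4829, -0.2062, 0.1093]
orientation: [[0.045, 0.012, 0.999], [-0.999, -0.0, 0.045], [0.001, -1.0, 0.012]]
wrist_force: [-1.4, 1.0, 4.9]
gripper_width: 0.0199
```

>>> {"api": "drive_tool", "payload": {"deltas": [0, 3, 0, 0, 0, 5, 0, 0, 0, 6, 0, 0, 0, 6, 0, 0, 0, 6, 0, 0]}}

```text
time: 15.45
eef_pos: [0.4833, -0.2064, 0.1073]
orientation: [[0.045, 0.011, 0.999], [-0.999, -0.0, 0.045], [0.0, -1.0, 0.011]]
wrist_force: [-9.5, 4.9, 22.2]
gripper_width: 0.0199
```

Run:
```python
from h import *
C,im=snap('scene','s3.png')
for i in range(4): r.grab_frame('top')
s=r.observe();print(s['eef_pos'],s['wrist_force'],s['gripper_width'],s['time'],np.degrees(0))
u,v=208,159;W,w=snap('wrist','w5.png')
cv2.imwrite('pics/sw2.png',np.hstack([cv2.resize(im[v-40:v+40,u-40:u+40],(400,400),interpolation=2),cv2.resize(w[140:300,180:340],(400,400),interpolation=2)]))
```

```text
[ 0.48337403 -0.20643524  0.10732997] [-9.29303556  4.7169108  21.75580498] 0.01946664242951226 15.7 0.0
```

View pics/sw2.png

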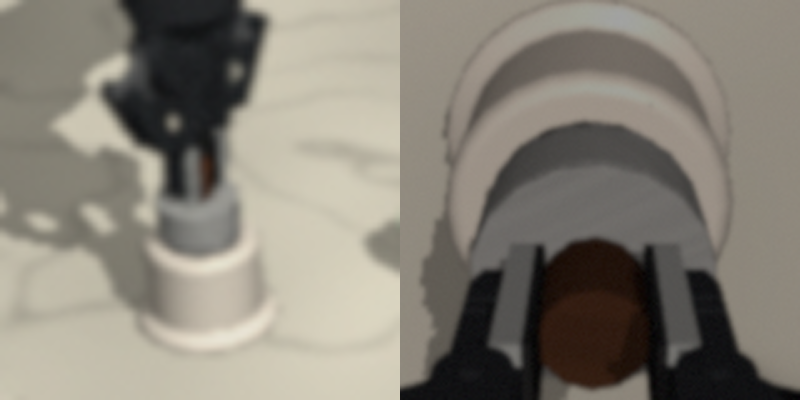

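The cap is seated square and low on the canister. The force is steady at 22 N up, and the TCP went down about 21.5 mm past stud-top contact. Handing in.

```bash
python3 -c "
from workcell import r
r.finish_job();s=r.observe();print(s['time'],s['eef_pos'],s['wrist_force'],s['gripper_width'])"
```

```text
the job is handed in; nothing more can be done
the job is handed in; nothing more can be done
```

The canister is closed. I pulled the drawer open about 0.13 m, lifted the cap out by its knob and pressed it onto the stud until it clicked. I handed the job in at about 15.8 s, still gripping the cap and pressing; no verdict was reported.

**Last checks before handing in:**
- **Click:** the force rose to about 12 N upward, then reversed to 10 N downward as the cap snapped on.
- **Ring:** the TCP settled at z = 0.1073, about 21.5 mm below where the cap's underside meets the stud top. That matches the ring's 4 mm hard stop, but I inferred it from TCP height and force, as the ring joint can't be read.
- **Hold:** the upward force stayed near 22 N, and the grip width of about 19.5 mm showed the knob still held.
- **Pictures:** the scene and wrist views showed the cap upright and centred on the canister.

**What disagreed or went unchecked:**
- **Side load:** about 10 N of sideways force remained on the wrist, and the tool had shifted 1 to 1.5 mm sideways. That is within the 5 mm tolerance.
- **Stud position:** the top and wrist cameras differed by about 1 mm. One automatic stud check from the top picture picked up a shadow, so I ignored it.
- **Other tea things:** I saw no contact with the bystanders, but did not re-measure their positions at the end.

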